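# Seat the optic carrier in its V nest and clamp it

### The arm

A 6-joint arm with a two-finger parallel gripper is mounted at the origin on the work surface. World frame = base frame: x ahead of the robot, y to its left, z up, the work surface at z = 0. Lengths are in m, angles in rad, forces in N, time in s.
With the tool pointing down it reaches from about 0.275 to 0.825 m from the base axis. Payload 4.9 kg.
Tool frame: the origin (TCP) lies at the very end of the fingers, on their centre line; the grasp point (between the pads) lies 19 mm behind it; z points along the fingers, y is the line along which they close (so a half turn about z gives the same grasp; the last joint's range is limited). The gripper opens to 85 mm and grips with 20 to 120 N. Pads are 22 mm wide; open, the fingers measure 114 mm over their backs; the gripper's body (76 mm by 85 mm) begins 54 mm behind the grasp point. The pads swing forward as they close: fully open they stand 13 mm farther back than shut.
Start: joints at [-1.246, 0.326, -0.193, 1.052, 0, 1.437], TCP at [0.244, -0.493, 0.231] pointing down, gripper open.
Joint ranges: [-2.65, 2.65], [-0.97, 1.79], [-1.3, 1.35], [-1.93, 2.1], [-1.47, 1.37], [-3.14, 3.14]. Speed limits (rad/s): [2.57, 2.57, 3.14, 3.14, 3.14, 3.14].

### API

Orientations are given as a unit quaternion [w, x, y, z].
In Python, from cell import r gives the robot as it stands. Calls block until the motion is done:
- r.movep(position, orientation): joint-space move of the TCP to a pose.
- r.move_straight(position, v=0.15, orientation=None, max_force=None): straight line of the TCP; orientation=None keeps the orientation; v is the mean speed in m/s. With max_force (N) it stops when the force on the tool has changed by that much, and returns True; else False.
- r.set_joints(angles): joint-space move.
- r.grip(opening, newtons=None): finger opening in m; newtons is the grip in N (None keeps the last); returns when the fingers have stopped.
- r.pause(seconds).
- r.ik(position, orientation): joint angles nearest the present ones, or None.
- r.get_state(): the state.
- r.snapshot(name): name is "scene" or "top" or "wrist"; returns a dict with "img" (384x512x3 uint8, red, green, blue), "fx", "fy", "cx", "cy" (pixels), "dist_coeffs" ([k1, k2, p1, p2, k3] as OpenCV has them; the pictures are not rectified), "origin" and "orientation" of the camera in the world; the wrist camera has in their place "hand_eye" (4x4, takes a point from camera to tool coordinates, whose origin is the TCP and whose axes are the flange's). Camera axes: x right, y up, looking along -z (the intrinsics and any distortion apply to the point x, -y, -z); pixel columns grow to the right and rows downward; lengths in m; the calibration is good to about 2 mm. A picture is of the moment at which its call begins: read the wrist's pose just before it. There is no depth.
A pose or a line that the arm cannot do raises r.PlanningError and nothing moves.
- r.sign_off(): hands the job in; it is judged then, once.
Trained networks look in a picture, given as the dict that the camera call returned (one of the last four; its "shot" number tells which), for a name from the list of things; names that differ only in an ending like _2 or _b are one class to them, and where a whole thing is asked for, a point or a joint stands for the part that bears it (a point fixed in the world has none). Each returns a list of dicts, best first, with "score" (0 to 1); they miss things now and then, are a little off and sometimes report something else, mostly with a low value. They report only what shows in the picture. A call takes as long as a camera call. They do not tell look-alikes from the thing itself.
- r.boxes_of(target, picture): "location" ([x, y, z] in m, in the coordinates of the camera as it stood for that picture, good to about 4 mm: the middle of the surface that is visible of it).
- r.outline_of(target, picture): "region" (384x512 bool, what is visible of it).
The state is a dict: "clock": time; "joints": joint angles; "qd": joint speeds; "joint_efforts": joint torques, N m; "position": TCP position; "orientation": TCP orientation; "contact_force": force on the tool from outside, world axes, zero at the start; "ft_torque": the same for the moment, N m; "width": finger opening in m; "grip_force": force on a finger pad.
Only numpy, scipy, OpenCV 4.12 (cv2) and the standard library are available. Lean on these libraries where they do the work, as an engineer would, in place of code of your own. Each camera call takes 0.05 s, during which the arm holds its last target. There are 200 camera calls.

### The job

Put the optic carrier (aluminium plate with the black cube) back in its locating nest: stand it on the table in the mouth of the two brass rails, tapered nose first, and push it in until it centres itself fully home, seated firmly against both rails at once with a steady push of about 10 N; neither of the aligned rails may be loaded with more than 15 N. Then fold the red clamp arm right down so that its rubber pad bears on the carrier's nose, and leave the other things on the table where they are.

Things in the scene. Friction and masses are not known exactly. Their poses are not given: they have to be found in the camera images.
- carrier: The optic carrier, loose, about 0.3 kg: aluminium plate 10 mm thick, 56 wide, with a black cube on it. Origin on its underside; x points to the tapered nose, z up. Flat tail face at x = -55 mm; the sides are parallel to x = 10, then taper at 30 deg each side to a 16 mm wide nose tip at x = 44.6. Clear nose top (10 mm high) ahead of x = 0.
- cube_center (a point): Centre of the carrier's black 38 mm cube (blue dot on top, glass windows on its x faces, plain side covers on its y faces: grip it there, 38 mm wide). 41 mm above the carrier's underside; cube spans heights 22 to 60 mm, x -40 to -2 mm of the carrier.
- tail_face (a point): Middle of the carrier's flat tail face, 5 mm above its underside, 55 mm behind its origin: the place to push. Axes as the carrier.
- carrier_ref (a point): Reference point of the carrier: 5 mm straight above its origin. It coincides with seat when the carrier is fully home. Axes as the carrier.
- nest: The locating nest, fixed on the table: two brass rails forming a V open towards its -x side, and a dark hinge block. Origin at table level where the carrier's origin comes when home; x is the push direction, into the V; z up.
- rail_left: Left brass rail (+y side of the nest), fixed, 75 x 14 mm, 16 high, rounded at the mouth, at 30 deg to the push direction. The inner faces of the two rails match the carrier's tapered sides: 56 mm apart at nest x = 10 mm and 16 mm apart at x = 44.6; the mouth is 88 mm wide at x = -18. Origin: middle of its underside.
- rail_right: Right brass rail (-y side of the nest), mirror image of the left one. The rails are finely aligned: neither may be loaded with more than 15 N. The carrier slides on the table with 1.5 to 3.5 N of friction and stays where it is left. A push that also bears sideways or down on it can wedge it on one rail short of home: then ease off that way and feel on.
- seat (a point): Point 5 mm above the nest's origin: where carrier_ref is when the carrier is fully home. Axes as the nest. Seated by a push of 10 N that does not bear sideways or down, each rail carries some 4 to 10 N; it must be well over 3 N on both.
- clamp_arm (a joint): Red clamp arm, 62 mm long, 14 wide, 8 thick, hinged on the block behind the V, pointing back to -x of the nest. 0 = raised 52 deg, 0.91 rad = fully down, level, at a firm stop; found at 0 to 0.15. Its stiff hinge stays where it is left; pushing it down takes 5 N, and 10 N at the end against the pad's spring. Raised, it clears the carrier.
- clamp_pivot (a point): The clamp arm's hinge pin (axis along nest y), 72 mm ahead of the nest's origin and 32 mm above the table. Axes as the nest.
- clamp_press (a point): On the upper face of the clamp arm, 46 mm from its hinge pin, straight over the pad: push the arm down there. Raised (joint 0) it lies 47 mm ahead of the nest's origin, 71 mm above the table; fully down 26 mm ahead of the nest's origin, 36 mm above the table. It moves with the arm.
- clamp_pad: Rubber pad, 12 mm across, on a sprung stem under the clamp arm. Origin in the arm 46 mm from the pin. With the arm fully down it is compressed 3 mm and bears with about 3 N on the top of the seated carrier's nose.
- iris_mount: Iris on a square grey base 50 x 50 mm, 65 mm tall; leave alone. Origin under its base.
- lens_cell: Lens in a black ring, 31 mm across, 9 high, lying flat; leave alone. Origin under it.
- post: Standing steel post, 13 mm across, 50 high; leave alone. Origin under it.
- driver: Orange-handled screwdriver, 160 mm long, lying; leave alone. Origin under its middle.
- beam_block: Black beam block on a round foot 32 mm across, 52 tall; leave alone. Origin under it.
- screw_dish: Steel dish, 70 mm across, 22 high; leave alone. Origin under it.
Things that resemble listed ones, but are neither listed nor needed, are in the scene too. What is meant by the nest is not purple, and is the larger of those in its own colour. Leave any turquoise look-alike of the carrier alone.

How it is judged:
On the way, in this order (a step that is already met when the one before it is completed fails the run):
1. the carrier is pressed home against both rails at once, with the clamp still up (distance between carrier_ref and seat below 0.002 m and angle between the x axis of carrier and the x axis of nest, either way round below 0.04 rad and contact force between carrier and rail_left above 3 N and contact force between carrier and rail_right above 3 N and value of joint clamp_arm below 0.5 rad), for 0.2 s.
2. the clamp arm is folded right down and its pad bears on the carrier (contact force between clamp_pad and carrier above 1.5 N and value of joint clamp_arm above 0.87 rad), for 0.2 s.
At the end, for the whole second after the job is handed in: The carrier stands at rest, fully home in the V (within 2 mm of the seat and 0.04 rad of its direction), and the clamp arm is right down (over 0.87 rad) with its pad bearing on the carrier with over 1.5 N (all of step 2 and distance between carrier_ref and seat below 0.002 m and angle between the x axis of carrier and the x axis of nest, either way round below 0.04 rad and angle between carrier's own z axis and vertical below 0.05 rad and linear speed of carrier below 0.01 m/s); the robot touches nothing.
It fails at once if a rail is loaded with more than 15 N (contact force between carrier and rail_left above 15 N or contact force between carrier and rail_right above 15 N).
It fails at once if one of the other things on the table is moved by more than 30 mm (distance of any of iris_mount, lens_cell, post, driver, beam_block, screw_dish from where it was at the start of the episode above 0.03 m).
It also fails if it takes over 72 s, if anything falls off the work surface, if the arm or the gripper's body presses on something with over 40 N, if the wrist force passes 120 N, or if a joint passes its speed limit or range.

## Working session

There is one attempt and no reset: what is moved stays moved. The work goes in short steps, each a Python script; the robot and the scene stay as the last script left them, time stands still between calls to the robot, and variables do not carry over. Pictures are saved under pics/ and viewed, at most 10 in all, crops included, and the job is handed in when it is done.

```bash
ls; mkdir -p pics; cat > h.py <<'E'
import numpy as np, cv2
from scipy.spatial.transform import Rotation as R
from cell import r
def rot(q): return R.from_quat([q[1],q[2],q[3],q[0]])
def quat(Rm):
    q=Rm.as_quat(); return [q[3],q[0],q[1],q[2]]
def campose(p,st=None):
    if 'hand_eye' in p:
        H=np.array(p['hand_eye']); T=rot(st['orientation']).as_matrix()
        return T@H[:3,:3], T@H[:3,3]+np.array(st['position'])
    return rot(p['orientation']).as_matrix(), np.array(p['origin'])
def K(p): return np.array([[p['fx'],0,p['cx']],[0,p['fy'],p['cy']],[0,0,1.]])
def pix2z(p,uv,z,st=None):
    Rm,o=campose(p,st)
    u=cv2.undistortPoints(np.array(uv,float).reshape(-1,1,2),K(p),np.array(p['dist_coeffs'])).reshape(-1,2)
    d=np.c_[u[:,0],-u[:,1],-np.ones(len(u))]@Rm.T
    return o+d*((z-o[2])/d[:,2])[:,None]
def proj(p,X,st=None):
    Rm,o=campose(p,st); c=(np.atleast_2d(X)-o)@Rm
    c=c*[1,-1,-1]
    return cv2.projectPoints(c.reshape(-1,1,3),np.zeros(3),np.zeros(3),K(p),np.array(p['dist_coeffs']))[0].reshape(-1,2)
def loc(p,d,st=None):
    Rm,o=campose(p,st); return Rm@np.array(d['location'])+o
def down(yaw): # tool z down, tool y-axis direction at yaw+90deg (tool x at yaw)
    return quat(R.from_euler('z',yaw)*R.from_euler('x',np.pi))
def save(n,img,s=1):
    cv2.imwrite('pics/'+n,cv2.resize(img[:,:,::-1],None,fx=s,fy=s,interpolation=cv2.INTER_CUBIC))
E
python3 - <<'E'
from h import *
p=r.snapshot('top'); s=r.snapshot('scene')
save('top.png',p['img'],1.5)
save('scene.png',s['img'],1.5)
for n,q in (('top',p),('scene',s)):
    for t in ['carrier','nest','rail_left','rail_right','clamp_arm','iris_mount','lens_cell','post','driver','beam_block','screw_dish']:
        for d in r.boxes_of(t,q):
            if d['score']>.3:
                L=loc(q,d); print(n,t,round(d['score'],2),L.round(3),proj(q,L).round(0)[0])
print(r.get_state()['clock'],p['origin'],s['origin'])
E
```

```text
pics
top carrier 0.71 [0.465 0.316 0.011] [177. 221.]
top nest 0.78 [ 0.379 -0.2    0.017] [344. 246.]
top nest 0.68 [ 0.62  -0.061  0.017] [297. 170.]
top nest 0.68 [0.675 0.088 0.012] [250. 153.]
top rail_left 0.59 [0.652 0.095 0.013] [248. 161.]
top rail_left 0.55 [ 0.596 -0.036  0.017] [289. 177.]
top rail_left 0.53 [0.47  0.312 0.01 ] [179. 219.]
top rail_right 0.6 [ 0.348 -0.243  0.015] [358. 256.]
top clamp_arm 0.62 [ 0.631 -0.067  0.056] [300. 164.]
top clamp_arm 0.4 [ 0.387 -0.201  0.059] [347. 244.]
top iris_mount 0.62 [ 0.503 -0.332  0.008] [384. 206.]
top lens_cell 0.62 [0.732 0.196 0.011] [215. 136.]
top driver 0.76 [ 0.668 -0.296  0.023] [372. 154.]
top screw_dish 0.78 [0.628 0.4   0.014] [151. 169.]
scene carrier 0.95 [0.513 0.429 0.007] [392. 204.]
scene carrier 0.85 [0.477 0.315 0.012] [346. 192.]
scene nest 0.87 [ 0.395 -0.205  0.012] [148. 167.]
scene nest 0.86 [ 0.636 -0.061  0.018] [194. 241.]
scene nest 0.79 [0.69  0.092 0.009] [261. 264.]
scene rail_left 0.67 [ 0.598 -0.033  0.012] [208. 229.]
scene rail_left 0.66 [ 0.362 -0.171  0.013] [162. 158.]
scene rail_l
[... 232 characters left out ...]
 0.676 -0.297  0.017] [ 89. 255.]
scene clamp_arm 0.74 [ 0.642 -0.06   0.049] [193. 236.]
scene clamp_arm 0.68 [0.687 0.083 0.036] [257. 256.]
scene clamp_arm 0.63 [ 0.393 -0.207  0.056] [145. 155.]
scene iris_mount 0.72 [ 0.512 -0.328  0.01 ] [ 92. 201.]
scene iris_mount 0.54 [0.478 0.32  0.007] [347. 193.]
scene lens_cell 0.65 [0.739 0.195 0.01 ] [308. 283.]
scene lens_cell 0.58 [ 0.678 -0.299  0.016] [ 88. 256.]
scene post 0.53 [0.476 0.318 0.007] [346. 193.]
scene driver 0.89 [ 0.676 -0.296  0.016] [ 89. 256.]
scene beam_block 0.7 [0.673 0.249 0.036] [331. 251.]
scene screw_dish 0.94 [0.625 0.403 0.014] [391. 239.]
1.2 [0.40425541 0.08055063 1.37889249] [1.20653512 0.06216945 0.87773124]
```

View pics/top.png

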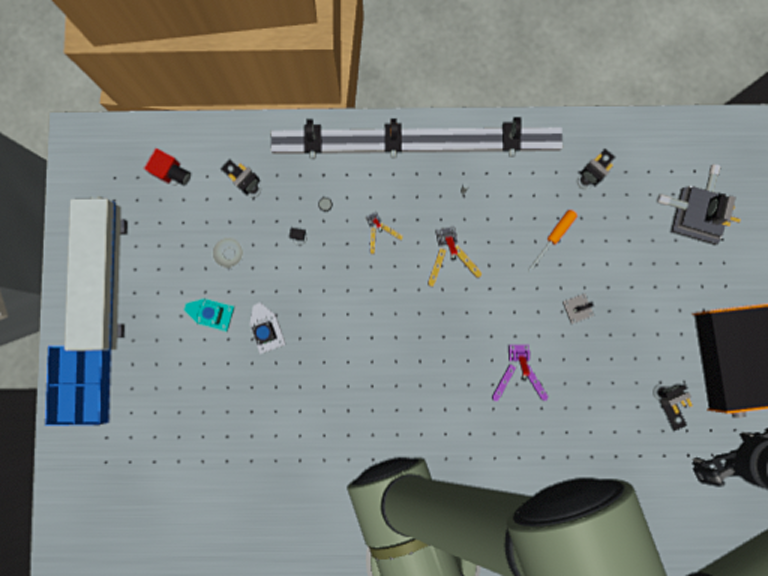

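View pics/scene.png

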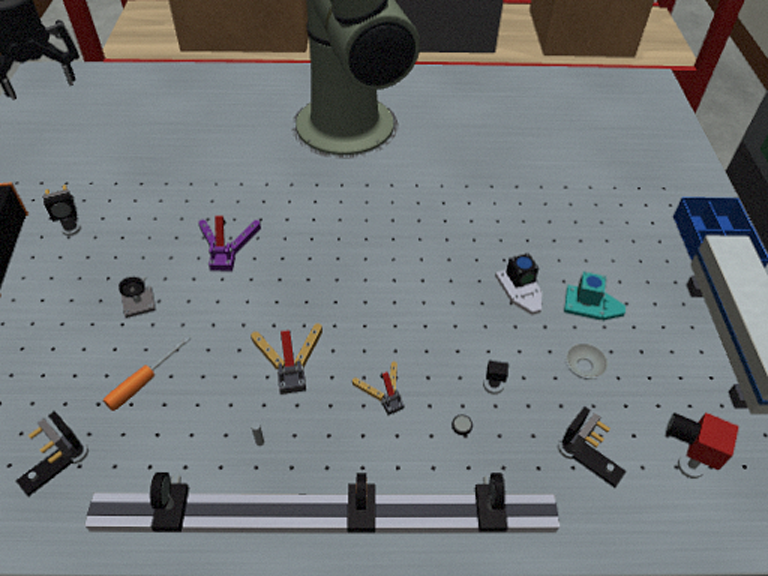

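The nest candidates in the enlarged top view are the large brass V (451,250), the small brass V (380,230) and the purple V (520,370). The large brass one fits, being not purple and the larger of its colour. The carrier is the white aluminium one with the black cube (265,328), not the turquoise one (210,313). I'll look closer with the wrist camera.

```bash
python3 - <<'E'
from h import *
import pickle
p0=r.snapshot('wrist'); print(np.array(p0['hand_eye']).round(3).tolist(),p0['fx'],p0['cy'],r.get_state()['orientation'])
H=np.array(p0['hand_eye'])
def look(xy,z,yaw,n):
    q=down(yaw); Rm=rot(q).as_matrix()
    c=Rm@H[:3,3]; f=-Rm@H[:3,:3][:,2]; h=z+c[2]
    t=-h/f[2]; off=(c+f*t)[:2]
    pos=[xy[0]-off[0],xy[1]-off[1],z]; print(n,'tcp',np.round(pos,3))
    r.movep(pos,q); r.pause(.2); st=r.get_state(); p=r.snapshot('wrist')
    pickle.dump((p,st),open(n+'.pkl','wb')); save(n+'.png',p['img'],1.5); return p,st
for xy,n,ts in (((.605,-.06),'nest',['nest','rail_left','rail_right','clamp_arm']),((.465,.316),'carr',['carrier','cube_center'])):
    for yaw in (0.2,0.2+np.pi,-1.3,1.8):
        try: p,st=look(xy,.26,yaw,n); break
        except r.PlanningError as e: print(yaw,e)
    for t in ts:
        for d in r.boxes_of(t,p):
            if d['score']>.3: L=loc(p,d,st); print(t,round(d['score'],2),L.round(4),proj(p,L,st).round(0)[0])
print(r.get_state()['clock'])
E
```

```text
[[-0.0, 0.965, 0.261, 0.065], [1.0, -0.0, 0.001, -0.001], [0.001, 0.261, -0.965, -0.142], [0.0, 0.0, 0.0, 1.0]] 325.6075391003649 192.81619689888032 [-5.62710402e-06  9.73805756e-01  2.27381505e-01 -6.65088109e-06]
nest tcp [ 0.648 -0.053  0.26 ]
nest 0.86 [ 0.6305 -0.0626  0.0148] [260. 176.]
nest 0.79 [ 0.4302 -0.2024  0.0143] [328. 331.]
nest 0.6 [0.6818 0.0833 0.0126] [147. 110.]
rail_left 0.84 [0.6473 0.0971 0.0127] [132. 137.]
rail_left 0.81 [ 0.5986 -0.037   0.0156] [234. 197.]
rail_right 0.74 [ 0.6085 -0.1006  0.0175] [286. 200.]
rail_right 0.61 [0.6745 0.0626 0.0094] [164. 119.]
clamp_arm 0.82 [0.6843 0.0814 0.0416] [140. 108.]
clamp_arm 0.78 [ 0.6405 -0.0649  0.0523] [264. 175.]
carr tcp [0.508 0.323 0.26 ]
carrier 0.9 [0.5078 0.4307 0.013 ] [167. 143.]
carrier 0.82 [0.4753 0.3195 0.0087] [253. 186.]
cube_center 0.78 [0.5107 0.4282 0.0127] [170. 141.]
cube_center 0.66 [0.4779 0.3266 0.0065] [248. 183.]
8.8333
```

```bash
python3 - <<'E'
import cv2
a=cv2.imread('pics/nest.png');b=cv2.imread('pics/carr.png')
print(a.shape)
c=cv2.resize(a[200:400,280:530],None,fx=3,fy=3,interpolation=cv2.INTER_CUBIC); cv2.imwrite('pics/nestc.png',c)
c=cv2.resize(b[200:400,250:500],None,fx=3,fy=3,interpolation=cv2.INTER_CUBIC); cv2.imwrite('pics/carrc.png',c)
E
```

```text
(576, 768, 3)
```

View pics/nestc.png

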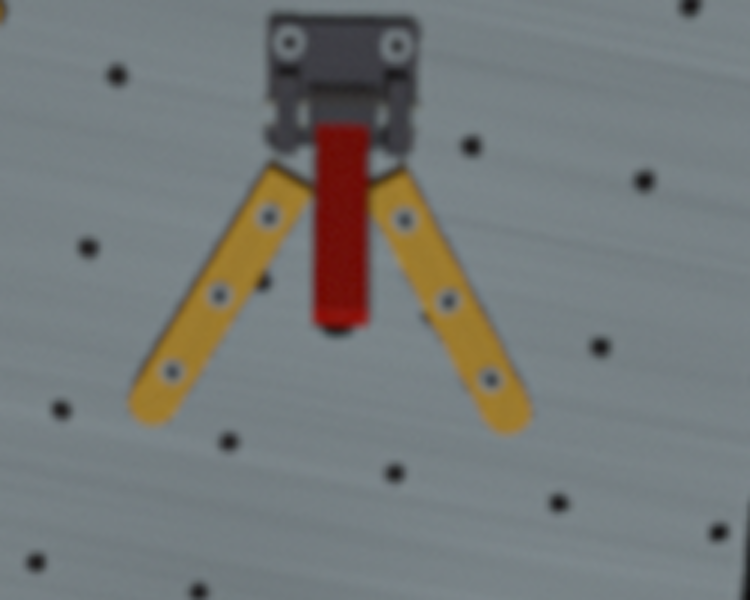

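View pics/carrc.png

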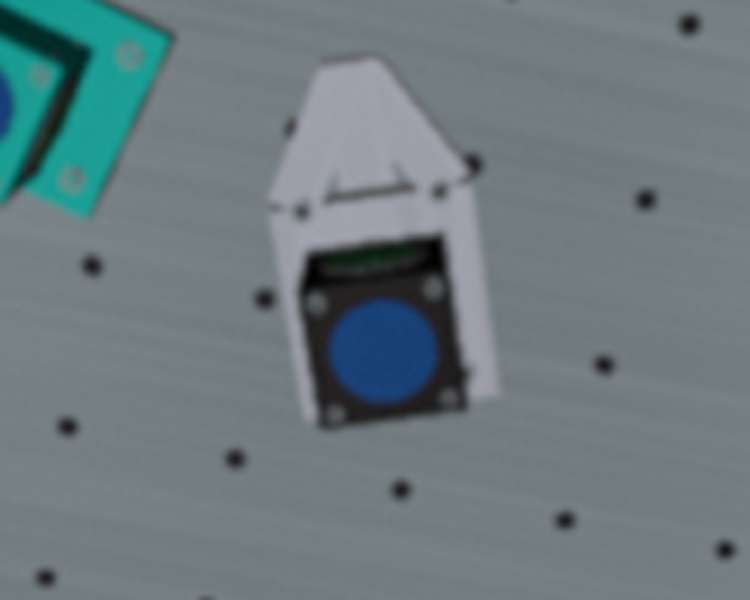

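```bash
cat > fit.py <<'E'
from h import *
import pickle
from scipy.optimize import least_squares, minimize
def carrier(p,st,px,model,x0):
    f=lambda v:(proj(p,tow(v,model),st)-px).ravel()
    s=least_squares(f,x0,loss='soft_l1'); return s.x,f(s.x).reshape(-1,2)
def tow(v,X):
    X=np.atleast_2d(X); c,s=np.cos(v[2]),np.sin(v[2])
    return np.c_[v[0]+c*X[:,0]-s*X[:,1],v[1]+s*X[:,0]+c*X[:,1],X[:,2]]
def railpoly(side,s0,z):
    d=np.array([np.cos(np.pi/6),-np.sin(np.pi/6)]);n=np.array([.5,np.cos(np.pi/6)])
    o=np.array([.0446,.008])  # inner face point, s=0
    a=np.linspace(-np.pi/2,np.pi/2,9); # rounded mouth end
    e=s0+.075
    pts=[o+d*e,o+d*e+n*.014]+[o+d*(s0+.007-.007*np.cos(t))+n*(.007+.007*np.sin(t)) for t in a[::-1]]
    P=np.array(pts); P[:,1]*=side
    return np.c_[P,np.full(len(P),z)]
def nestfit(p,st,x0):
    im=p['img']; hsv=cv2.cvtColor(im,cv2.COLOR_RGB2HSV)
    brass=((hsv[...,0]>14)&(hsv[...,0]<32)&(hsv[...,1]>110)&(hsv[...,2]>60)).astype(np.float32)
    red=(((hsv[...,0]<8)|(hsv[...,0]>172))&(hsv[...,1]>120)).astype(np.uint8)
    c=proj(p,tow(x0,[[.01,0,.016]]),st)[0]
    roi=np.zeros_like(red); h=75
    roi[int(max(c[1]-h,0)):int(c[1]+h),int(max(c[0]-h,0)):int(c[0]+h)]=1
    w=(roi>0)&(cv2.dilate(red,np.ones((5,5)))==0)
    B=cv2.GaussianBlur(brass,(0,0),1.0)
    def cost(u):
        v=[u[0]/1000,u[1]/1000,u[2]/100]
        m=np.zeros(im.shape[:2],np.float32)
        for s in (1,-1):
            q=proj(p,tow(v,railpoly(s,u[3]/1000,.016)),st)
            cv2.fillPoly(m,[np.round(q*64).astype(np.int32)],1,cv2.LINE_AA if False else 8,6)
        return ((cv2.GaussianBlur(m,(0,0),1.0)-B)[w]**2).sum()
    u0=np.array([x0[0]*1000,x0[1]*1000,x0[2]*100,-72.])
    for k in (8,2,.7):
        s=minimize(cost,u0,method='Nelder-Mead',options=dict(initial_simplex=np.vstack([u0]+[u0+k*np.eye(4)[i] for i in range(4)]),maxiter=300)); u0=s.x
    return [u0[0]/1000,u0[1]/1000,u0[2]/100],u0[3],s.fun,B[w].sum()
E
python3 - <<'E'
from fit import *
p,st=pickle.load(open('carr.pkl','rb'))
crop=np.array([(318,68),(378,57),(470,180),(499,396),(307,422),(272,205),(383,352)],float)
px=(crop/3+[250,200])/1.5
M=np.array([(44.6,8,10),(44.6,-8,10),(10,-28,10),(-55,-28,10),(-55,28,10),(10,28,10),(-21,0,60)])/1000
v,e=carrier(p,st,px,M,[.465,.32,.2]); print('carrier',v,e.round(1).tolist())
p,st=pickle.load(open('nest.pkl','rb'))
print('nest',nestfit(p,st,[.60,-.067,.2]))
# independent: top camera
t=r.snapshot('top'); print(nestfit(t,None,[.60,-.067,.2]))
s=r.snapshot('scene'); print(nestfit(s,None,[.60,-.067,.2]))
E
```

```text
carrier [0.47854165 0.32410918 0.34623434] [[0.3, 0.0], [0.1, 0.5], [-0.0, -1.3], [0.3, 0.1], [-0.2, 0.3], [-1.0, -0.3], [0.2, 0.3]]
nest ([np.float64(0.5846351312987527), np.float64(-0.07194405608165201), np.float64(0.28521695470485875)], np.float64(-66.23369489083143), np.float64(389.28375244140625), np.float32(1147.3555))
([np.float64(0.5853426984620725), np.float64(-0.07546899488512272), np.float64(0.1693914705265542)], np.float64(-74.63274068105345), np.float64(93.78813934326172), np.float32(274.36337))
([np.float64(0.5924034590998576), np.float64(-0.0721679245417491), np.float64(0.2228073696652249)], np.float64(-77.23605117427877), np.float64(103.33287811279297), np.float32(392.6825))
```

```bash
cat > nf.py <<'E'
from fit import *
def screwfit(p,st,px,x0,z=.0165):
    d=np.array([np.cos(np.pi/6),-np.sin(np.pi/6)]);n=np.array([.5,np.cos(np.pi/6)])
    def pts(u):
        P=np.array([[.0446,.008]+d*s+n*.007 for s in u[3:6]]); Q=P*[1,-1]
        A=np.vstack([P,Q]); return np.c_[A,np.full(6,z)]
    f=lambda u:(proj(p,tow(u[:3],pts(u)),st)-px).ravel()
    s=least_squares(f,list(x0)+[-.015,-.035,-.055],x_scale=[.01,.01,.1,.01,.01,.01]); return s.x,f(s.x).reshape(-1,2)
E
python3 - <<'E'
from nf import *
p,st=pickle.load(open('nest.pkl','rb'))
crop=np.array([(269,216),(220,295),(172,371),(404,219),(448,301),(490,379)],float)
px=(crop/3+[280,200])/1.5
u,e=screwfit(p,st,px,[.59,-.067,.2]); print(u.round(4),e.round(2).tolist())
# check: predicted pivot etc
for n,X in (('pivot',[.072,0,.032]),('press0',[.047,0,.071]),('mouthL',[-.018,.044,.016]),('mouthR',[-.018,-.044,.016])):
    q=proj(p,tow(u[:3],[X]),st)[0]; print(n,((q*1.5-[280,200])*3).round(0))
im=p['img'].copy()
big=cv2.resize(im,None,fx=4,fy=4,interpolation=cv2.INTER_CUBIC)
for sd in (1,-1):
    q=proj(p,tow(u[:3],railpoly(sd,-.0723,.016)),st); cv2.polylines(big,[np.round((q+.5)*4).astype(int)],True,(0,0,255),1)
q=proj(p,tow(u[:3],[[.0446,.008,.01],[.0446,-.008,.01],[.01,-.028,.01],[-.055,-.028,.01],[-.055,.028,.01],[.01,.028,.01]]),st)
cv2.polylines(big,[np.round((q+.5)*4).astype(int)],True,(0,255,0),1)
save('ov.png',big[520:1120,700:1400])
E
```

```text
[ 0.5843 -0.0731  0.172  -0.0084 -0.0346 -0.0605] [[0.01, -0.06], [-0.07, -0.0], [0.07, 0.02], [0.01, 0.06], [-0.01, -0.04], [0.0, 0.02]]
pivot [342. 112.]
press0 [342. 245.]
mouthL [173. 417.]
mouthR [486. 424.]
```

View pics/ov.png

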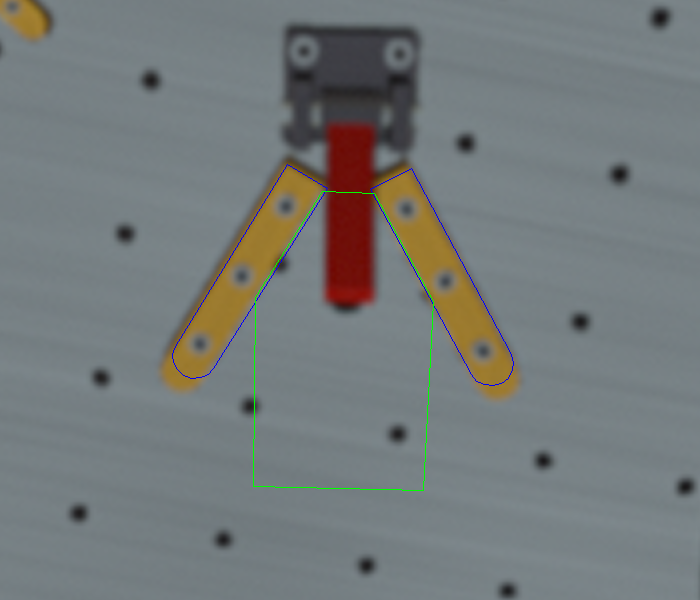

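The overlay puts the modelled rails on the large brass V (screw residuals below 0.1 px), with the small brass V at the upper left edge. I take the nest as (0.584, -0.073, yaw 0.172) and the carrier as (0.4785, 0.324, yaw 0.346), then grasp and place.

```bash
python3 - <<'E'
from nf import *
C=[.4785,.3241,.346]; N=[.5843,-.0731,.172]
g=tow(C,[[-.021,0,.02]])[0]; q=down(C[2])
r.grip(.06,40)
r.movep(g+[0,0,.08],q)
print(r.move_straight(g,.1,max_force=8), r.get_state()['position'])
r.grip(0.03,40); s=r.get_state(); print('w',s['width'],s['grip_force'])
z=s['position'][2]
r.move_straight(g+[0,0,.06],.12)
s=r.get_state(); print('lift',s['contact_force'],s['width'])
t=tow(N,[[-.021-.013,0,z]])[0]; q2=down(N[2])
r.movep(t+[0,0,.06],q2)
r.move_straight(t+[0,0,.008],.1)
print(r.move_straight(t+[0,0,-.002],.02,max_force=4), r.get_state()['position'],t)
r.grip(.055)
r.move_straight(t+[0,0,.1],.15)
s=r.get_state(); print(s['clock'],s['contact_force'])
b=tow(N,[[.03,0,.2]])[0]
r.movep(b,q2); r.pause(.2)
st=r.get_state(); p=r.snapshot('wrist'); pickle.dump((p,st),open('pl.pkl','wb'))
big=cv2.resize(p['img'],None,fx=4,fy=4,interpolation=cv2.INTER_CUBIC)
c=proj(p,tow(N,[[0,0,.01]]),st)[0]*4; y0,x0=int(max(0,c[1]-350)),int(max(0,c[0]-350)); print(x0,y0)
save('pl.png',big[y0:y0+600,x0:x0+700])
E
```

```text
False [0.45938009 0.31727739 0.0206345 ]
w 0.03771890224856188 41.863811016082764
lift [-0.05506318 -0.39321049 -3.29989596] 0.03755231869888314
True [ 0.55252578 -0.0799123   0.02906213] [ 0.55080169 -0.07891921  0.02090481]
18.5917 [ 0.33679465 -0.90132995 -0.4829489 ]
673 431
```

View pics/pl.png

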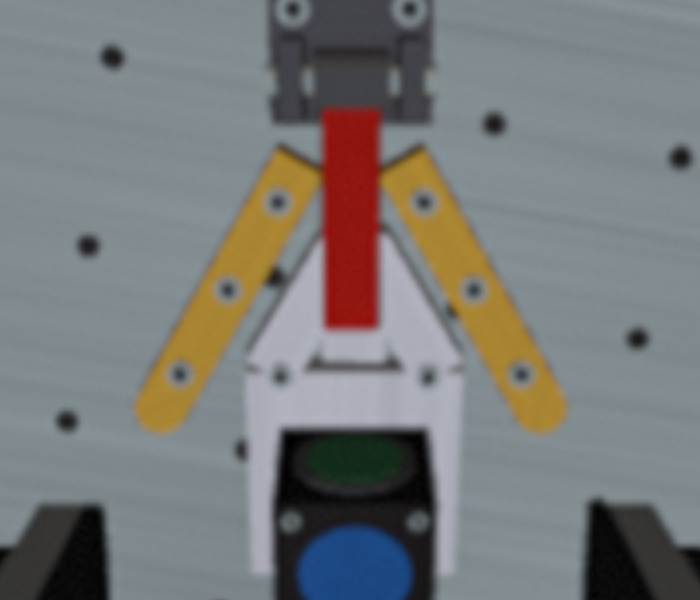

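The carrier landed upright and nearly straight in the mouth, nose at (355,232), with clear gaps to both rails. I'll refine both poses from this close view and then push the tail.

```bash
python3 - <<'E'
from nf import *
p,st=pickle.load(open('pl.pkl','rb'))
f=lambda a:(np.array(a,float)+[673,431]+.5)/4-.5
u,e=screwfit(p,st,f([(278,203),(228,289),(180,374),(424,203),(474,289),(521,374)]),[.584,-.073,.172]); print(u.round(4),e.round(2).tolist())
M=np.array([(44.6,8,10),(44.6,-8,10),(10,-28,10),(10,28,10),(-21,0,60)])/1000
v,e=carrier(p,st,f([(322,230),(388,230),(462,362),(247,364),(355,578)]),M,[.57,-.075,.172]); print(v.round(4),e.round(1).tolist())
d=v[:2]-u[:2]; a=u[2]; print('offset in nest mm',(np.array([[np.cos(a),np.sin(a)],[-np.sin(a),np.cos(a)]])@d*1000).round(1),'dyaw',v[2]-a)
E
```

```text
[ 0.5845 -0.0727  0.1714 -0.0087 -0.0344 -0.0605] [[-0.14, -0.08], [0.07, 0.05], [0.07, -0.03], [0.1, -0.06], [-0.16, 0.08], [0.06, 0.03]]
[ 0.5719 -0.076   0.1734] [[0.4, 0.8], [-0.6, 0.8], [-0.4, 0.1], [0.4, -0.4], [0.1, -7.1]]
offset in nest mm [-13.  -1.] dyaw 0.002032755524430413
```

```bash
cat > push.py <<'E'
from nf import *
N=[.5844,-.0729,.1717]; q=down(N[2]); a=N[2]
A=np.array([[np.cos(a),np.sin(a)],[-np.sin(a),np.cos(a)]])
def F(f0): 
    f=np.array(r.get_state()['contact_force'])-f0; return np.r_[A@f[:2],f[2]]
def X():
    s=np.array(r.get_state()['position']); return np.r_[A@(s[:2]-N[:2]),s[2]]*1000
E
python3 - <<'E'
from push import *
r.grip(0.0,20)
P=lambda x,z=.005,y=0:tow(N,[[x,y,z]])[0]
r.movep(P(-.105,.12),q); r.move_straight(P(-.105,.006),.15); r.pause(.2)
f0=np.array(r.get_state()['contact_force']); print(f0)
r.move_straight(P(-.085,.006),.04); r.pause(.1); print(F(f0).round(1),X().round(1))
x=-.085
while x<-.069:
    x+=.002; h=r.move_straight(P(x,.006),.02,max_force=7); r.pause(.1); f=F(f0); print(round(x,4),h,f.round(1),X().round(1))
    if f[0]<-6: break
print(r.get_state()['clock'])
E
```

```text
[-0.53482145  0.66309952  0.34186571]
[ 0.4 -1.1 -0.6] [-85.4   0.2   5.8]
-0.083 False [ 0.6 -0.9 -0.2] [-83.  -0.   6.]
-0.081 False [ 0.4 -0.7 -0.6] [-81.   0.   6.]
-0.079 False [-0.3 -1.5 -0.2] [-79.   0.   6.]
-0.077 False [ 0.3 -0.5 -0.3] [-77.  -0.   6.]
-0.075 False [ 0.8 -0.5 -0.3] [-75.   0.   6.]
-0.073 False [ 0.4 -0.9 -0.8] [-73.2   0.1   5.9]
-0.071 False [-1.8 -0.2  0.1] [-71.4   0.1   5.9]
-0.069 False [-0.3 -0.6 -2. ] [-68.6  -0.    6. ]
25.2333
```

```bash
cat >> push.py <<'E'
P=lambda x,z=.006,y=0:tow(N,[[x,y,z]])[0]
def Fa(f0,n=6):
    L=[]
    for _ in range(n): L.append(F(f0)); r.pause(.02)
    return np.mean(L,0)
E
python3 - <<'E'
from push import *
f0=np.array([-.35,-.0,.0]); 
x=-.069
while x<-.054:
    x+=.001; h=r.move_straight(P(x),.02,max_force=9); f=Fa(f0); print(round(x,4),h,f.round(1),X().round(1))
    if f[0]<-5: break
print(r.get_state()['clock'])
E
```

```text
-0.068 False [-1.1 -0.  -1.1] [-67.9  -0.    6. ]
-0.067 False [-1.5  0.2 -0.7] [-67.  -0.   6.]
-0.066 False [-3.7  0.   0.5] [-66.5   0.1   5.9]
-0.065 False [-5.1  0.2  1.8] [-66.1   0.3   5.8]
26.6333
```

```bash
python3 - <<'E'
from push import *
f0=np.array([-.35,-.0,.0]); 
x=-.065
while x<-.0615:
    x+=.0004; h=r.move_straight(P(x),.01,max_force=6); f=Fa(f0,8); print(round(x,4),h,f.round(1),X().round(2))
    if f[0]<-9.3: break
r.pause(.4); print(Fa(f0,10).round(1),r.get_state()['clock'])
p=r.snapshot('top'); s=r.snapshot('scene'); st=r.get_state(); w=r.snapshot('wrist'); pickle.dump((w,st),open('pu.pkl','wb'))
save('pu.png',cv2.resize(w['img'],None,fx=1.5,fy=1.5,interpolation=cv2.INTER_CUBIC))
E
```

```text
-0.0646 False [-5.9  0.3  2.4] [-66.04   0.27   5.78]
-0.0642 False [-6.8  0.3  3.2] [-65.93   0.32   5.76]
-0.0638 False [-7.4  0.3  4. ] [-65.78   0.37   5.74]
-0.0634 False [-8.3 -0.2  4.8] [-65.77   0.36   5.71]
-0.063 False [-8.2 -0.1  5. ] [-65.51   0.48   5.67]
-0.0626 False [-9.4  0.2  5.8] [-65.49   0.49   5.65]
[-9.3  0.   5.6] 29.5
```

View pics/pu.png

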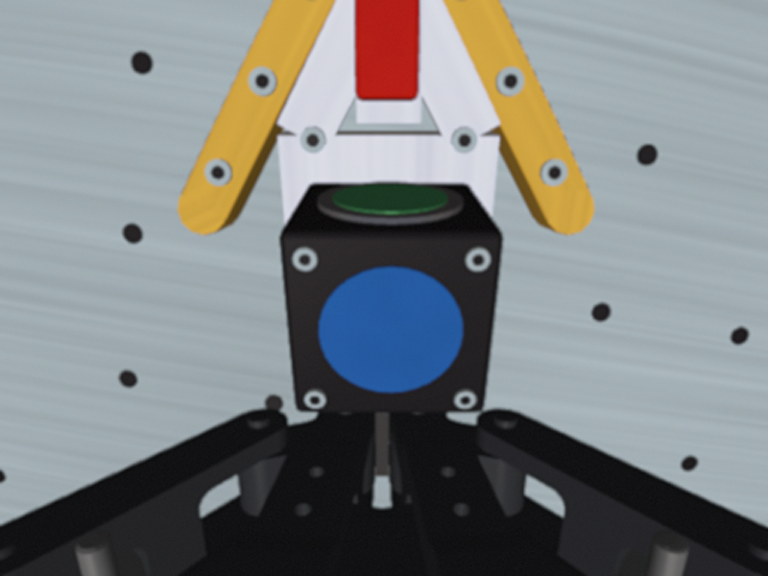

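The carrier appears home: its shoulders at (280,127) and (498,127) touch both rails. The tool bears down by about 5.6 N, though, so I'll ease that off and keep pushing.

```bash
python3 - <<'E'
from push import *
f0=np.array([-.35,-.0,.0]); x=-.0626; z=.006
for i in range(14):
    z+=.0003
    r.move_straight(P(x,z),.01); f=Fa(f0,8); print('z',round(z,4),f.round(1),X().round(2))
    if f[2]<1 or f[0]<-11: break
for i in range(10):
    f=Fa(f0,10)
    if f[0]<-9.7: break
    x+=.0003; r.move_straight(P(x,z),.01); print(round(x,4),f.round(1),X().round(2))
r.pause(.4); print(Fa(f0,12).round(1),X().round(2),r.get_state()['clock'])
st=r.get_state(); w=r.snapshot('wrist'); pickle.dump((w,st),open('pu2.pkl','wb'))
E
```

```text
z 0.0063 [-6.9  0.6  2.1] [-64.69   0.74   5.81]
z 0.0066 [-6.2  0.5  0.7] [-64.65   0.8    5.93]
-0.0623 [-6.   0.9  0.4] [-64.62   0.82   5.91]
-0.062 [-6.8  0.6  1.2] [-64.6    0.82   5.88]
-0.0617 [-7.   0.8  1.2] [-64.57   0.84   5.86]
-0.0614 [-7.8  0.5  1.9] [-64.54   0.83   5.83]
-0.0611 [-8.7  0.6  2.5] [-64.51   0.85   5.81]
-0.0608 [-9.3 -0.1  2.9] [-64.5    0.84   5.78]
[-9.9  0.3  3.4] [-64.5    0.85   5.77] 33.6833
```

```bash
python3 - <<'E'
from push import *
f0=np.array([-.35,-.0,.0]); x=-.0608; z=.0066
for k in range(8):
    z+=.0003; r.move_straight(P(x,z),.01); f=Fa(f0,8); print('z',round(z,4),f.round(1),X().round(2))
    if f[2]<1: break
for i in range(10):
    f=Fa(f0,12); print(round(x,4),f.round(1),X().round(2))
    if f[0]<-9.8: break
    x+=.0003; z+=.0001; r.move_straight(P(x,z),.01)
r.pause(.5); print(Fa(f0,12).round(1),X().round(2),r.get_state()['clock'])
# retreat and look
r.move_straight(P(-.085,z),.05); r.pause(.2); print('free',Fa(f0,8).round(1))
r.move_straight(P(-.085,.13),.2); r.movep(P(.03,.2),q); r.pause(.2)
st=r.get_state(); p=r.snapshot('wrist'); pickle.dump((p,st),open('pl2.pkl','wb'))
big=cv2.resize(p['img'],None,fx=4,fy=4,interpolation=cv2.INTER_CUBIC)
save('pl2.png',big[431:1031,673:1373]); print(r.get_state()['clock'])
E
```

```text
z 0.0069 [-9.2  0.3  1.6] [-64.47   0.9    5.9 ]
z 0.0072 [-8.7  0.4 -0.3] [-64.47   0.98   6.01]
-0.0608 [-8.8 -0.1 -0.1] [-64.45   0.95   6.02]
-0.0605 [-9.4 -0.2 -0.3] [-64.44   0.98   6.03]
-0.0602 [-9.4 -0.2 -0.4] [-64.45   1.01   6.  ]
-0.0599 [-10.2  -0.2  -0.5] [-64.4    1.03   6.05]
[-10.1  -0.2  -0.7] [-64.41   1.     6.05] 36.75
free [ 0.1 -0.2 -0.1]
39.3417
```

View pics/pl2.png

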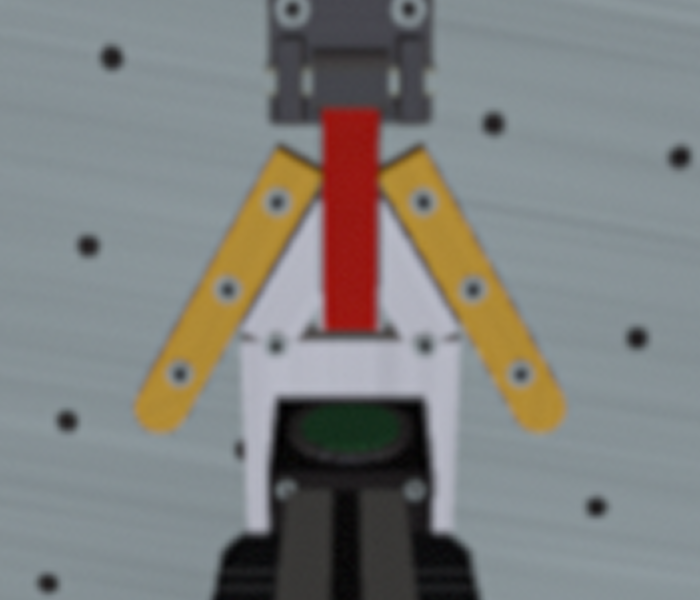

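```bash
python3 - <<'E'
from nf import *
p,st=pickle.load(open('pl2.pkl','rb'))
g=lambda a:(np.array(a,float)+[673,431]+.5)/4-.5
u,e=screwfit(p,st,g([(277,203),(228,289),(180,374),(423,203),(473,289),(520,374)]),[.584,-.073,.172]); print(u.round(4))
x0,x1,y0,y1=215,270,145,205; k=12
c=cv2.resize(p['img'][y0:y1,x0:x1],None,fx=k,fy=k,interpolation=cv2.INTER_CUBIC).copy()
o=lambda X:np.round((proj(p,tow(u[:3],X),st)-[x0,y0]+.5)*k).astype(int)
M=np.array([[.0446,.008,.01],[.0446,-.008,.01],[.01,-.028,.01],[-.055,-.028,.01],[-.055,.028,.01],[.01,.028,.01]])
cv2.polylines(c,[o(M)],True,(0,255,0),1)
for s in (1,-1): cv2.polylines(c,[o(np.array([[.0446,s*.008,.016],[-.018,s*.0441,.016]]))],False,(0,0,255),1)
save('z.png',c[:600])
# profile rows of the raw image near shoulders
E
```

```text
[ 0.5844 -0.0726  0.1714 -0.0086 -0.0343 -0.0604]
```

View pics/z.png

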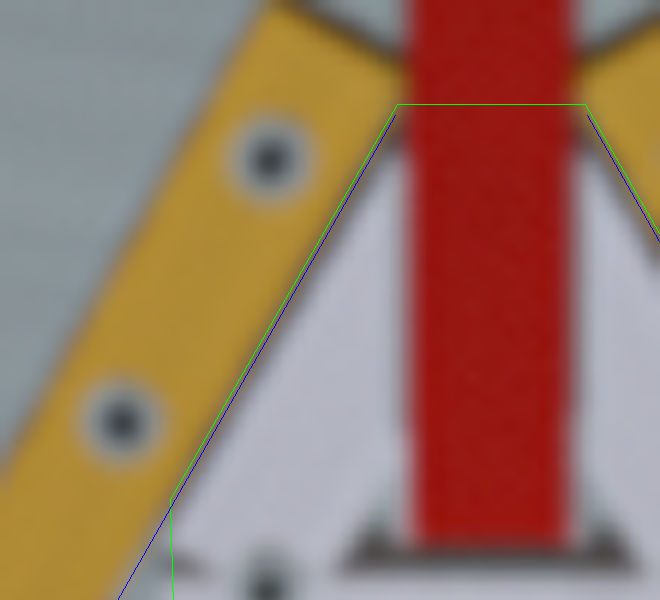

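```bash
python3 - <<'E'
from nf import *
p,st=pickle.load(open('carr.pkl','rb'))
rc=lambda a:((np.array(a,float)+.5)/3+[250,200])/1.5-.5
px=rc([(318,66),(378,56),(499,397),(307,424),(383,352)])
M=np.array([(44.6,8,10),(44.6,-8,10),(-55,-28,10),(-55,28,10),(-21,0,60)])/1000
v,e=carrier(p,st,px,M,[.478,.324,.346]); print(v.round(4),e.round(2).tolist())
inv=lambda v,W:(W[:,:2]-v[:2])@np.array([[np.cos(v[2]),-np.sin(v[2])],[np.sin(v[2]),np.cos(v[2])]])*1000
print('plate screws c',inv(v,pix2z(p,rc([(302,210),(440,190)]),.0105,st)).round(1).tolist())
print('cube screws c',inv(v,pix2z(p,rc([(317,303),(433,288),(450,397),(336,413)]),.060,st)).round(1).tolist())
for n,a,b in (('pl',(281,376),(428,376)),('pl2',(276,344),(424,344))):
    p,st=pickle.load(open(n+'.pkl','rb'))
    g=lambda a:(np.array(a,float)+[673,431]+.5)/4-.5
    N=np.array([.5844,-.0727,.1715])
    print(n,'plate n',inv(N,pix2z(p,g([a,b]),.0105,st)).round(1).tolist())
    if n=='pl2': print('cube n',inv(N,pix2z(p,g([(287,490),(415,490)]),.06,st)).round(1).tolist())
    else: print('cube n',inv(N,pix2z(p,g([(291,522),(419,522)]),.06,st)).round(1).tolist())
E
```

```text
[0.4792 0.3249 0.3476] [[0.13, 0.2], [-0.07, 0.46], [0.22, -0.4], [-0.31, -0.36], [0.02, 0.01]]
plate screws c [[6.6, 18.8], [6.6, -19.4]]
cube screws c [[-6.2, 14.0], [-6.6, -14.4], [-35.0, -14.7], [-35.1, 14.0]]
pl plate n [[-6.5, 18.4], [-6.5, -20.5]]
cube n [[-26.9, 13.9], [-26.9, -15.8]]
pl2 plate n [[2.2, 19.5], [2.2, -19.4]]
cube n [[-19.1, 14.7], [-19.1, -14.9]]
```

```bash
python3 - <<'E'
from nf import *
N=np.array([.5844,-.0727,.1715])
M=np.array([(6.6,19.1,10.3),(6.6,-19.1,10.3),(-6.4,14.3,60),(-6.4,-14.3,60),(-2,19,22),(-2,-19,22)])/1000
def fit(p,st,px,free):
    def W(u):
        Rm=R.from_euler('ZY',[u[2],u[3]]).as_matrix(); X=M@Rm.T+[u[0]*10,u[1]*10,u[4]] if 0 else M@Rm.T
        return tow(N,X+[u[0],u[1],u[4]])
    def f(u):
        v=np.zeros(5); v[:free]=u; return (proj(p,W(v),st)-px).ravel()
    s=least_squares(f,np.zeros(free)); return s.x.round(4),f(s.x).reshape(-1,2).round(1).tolist()
for n,c in (('pl',[(281,376),(428,376),(291,522),(419,522),(282,432),(428,432)]),('pl2',[(276,344),(424,344),(287,490),(415,490),(277,400),(424,400)])):
    p,st=pickle.load(open(n+'.pkl','rb'))
    px=(np.array(c,float)+[673,431]+.5)/4-.5
    for fr in (3,5): print(n,*fit(p,st,px,fr))
p,st=pickle.load(open('carr.pkl','rb'))
N=np.array([.4792,.3249,.3476])
rc=lambda a:((np.array(a,float)+.5)/3+[250,200])/1.5-.5
px=rc([(302,210),(440,190),(317,303),(433,288),(305,250),(443,235)])
for fr in (3,5): print('carr',*fit(p,st,px,fr))
E
```

```text
pl [-0.0169 -0.001   0.0001] [[0.4, 3.3], [-0.4, 3.4], [0.6, -3.7], [-0.5, -3.6], [-0.2, 0.7], [0.0, 0.7]]
pl [-0.0101 -0.001  -0.0002 -0.141   0.0065] [[-0.1, 0.6], [0.1, 0.7], [0.4, 0.1], [-0.3, 0.1], [-0.6, -0.8], [0.4, -0.8]]
pl2 [-0.0085 -0.      0.001 ] [[0.5, 3.8], [-0.3, 3.7], [0.4, -4.2], [-0.5, -4.2], [-0.1, 1.0], [0.1, 0.9]]
pl2 [-0.0013  0.      0.0015 -0.1635  0.0063] [[0.0, 0.7], [0.1, 0.6], [0.2, 0.1], [-0.3, 0.1], [-0.5, -0.7], [0.4, -0.8]]
carr [-0.0002 -0.0002 -0.0169] [[-0.0, -0.1], [0.0, 0.4], [-0.1, 0.2], [-0.0, 0.2], [-0.2, 0.0], [0.4, -0.6]]
carr [-0.0009 -0.     -0.0171  0.0015 -0.0028] [[0.1, -0.0], [-0.1, 0.5], [-0.0, 0.0], [-0.1, 0.1], [-0.1, 0.0], [0.3, -0.6]]
```

The four-point fits show the carrier pitched about 0.15 rad nose-up with its tail on the table, so it isn't flat. I'll take a side view before going on.

```bash
python3 - <<'E'
from push import *
p0,_=pickle.load(open('pl2.pkl','rb')); H=np.array(p0['hand_eye'])
tgt=tow(N,[[0,0,.02]])[0]; best=None
j0=np.array(r.get_state()['joints'])
for el in (15,22,30,38):
  for az in range(0,360,15):
    for D in (.2,.25,.3):
      e,az_=np.radians(el),np.radians(az)
      d=np.array([np.cos(e)*np.cos(az_),np.cos(e)*np.sin(az_),-np.sin(e)])
      rt=np.cross(d,[0,0,1]);rt/=np.linalg.norm(rt)
      for roll in (0,90,180,270):
        cr=np.c_[rt,np.cross(rt,d),-d]@R.from_euler('z',roll,degrees=True).as_matrix()
        T=cr@H[:3,:3].T; pos=tgt-d*D-T@H[:3,3]
        ang=abs((az_-N[2])%np.pi-np.pi/2)   # 0 = perfect side view
        if pos[2]<.09 or ang>.8: continue
        # finger tips direction & clearance from the nest
        if np.linalg.norm(pos[:2]-tgt[:2])<.10: continue
        q_=quat(R.from_matrix(T)); j=r.ik(pos,q_)
        if j is None: continue
        c=el/30+ang+np.abs(np.array(j)-j0).max()/3
        if best is None or c<best[0]: best=(c,el,az,D,roll,pos,q_,j)
print(best)
s=r.snapshot('scene'); c=proj(s,tgt)[0].astype(int)
A_=cv2.resize(s['img'][c[1]-35:c[1]+35,c[0]-30:c[0]+30],(342,400),interpolation=cv2.INTER_CUBIC)
if best is not None:
    r.movep(best[5]+np.array([0,0,.08]),best[6]); r.move_straight(best[5],.15); r.pause(.2)
    st=r.get_state(); w=r.snapshot('wrist'); pickle.dump((w,st),open('side.pkl','wb'))
    c=proj(w,tgt,st)[0].astype(int); print(c)
    x0=int(np.clip(c[0]-115,0,282)); y0=int(np.clip(c[1]-100,0,184)); print(x0,y0)
    A_=np.hstack([A_,cv2.resize(w['img'][y0:y0+200,x0:x0+229],(458,400),interpolation=cv2.INTER_CUBIC)])
save('side.png',A_); print(r.get_state()['clock'])
E
```

```text
(np.float64(1.1422726067194242), 22, 285, 0.3, 180, array([0.55276275, 0.04855925, 0.09803357]), [np.float64(0.3533385180487239), np.float64(0.544950046761601), np.float64(0.7105130088819022), np.float64(-0.2708368557032931)], array([ 0.39223317,  0.66971109, -0.37087801,  0.69941399, -0.91177468,
        1.78391359]))
[253 193]
138 93
41.2333
```

View pics/side.png

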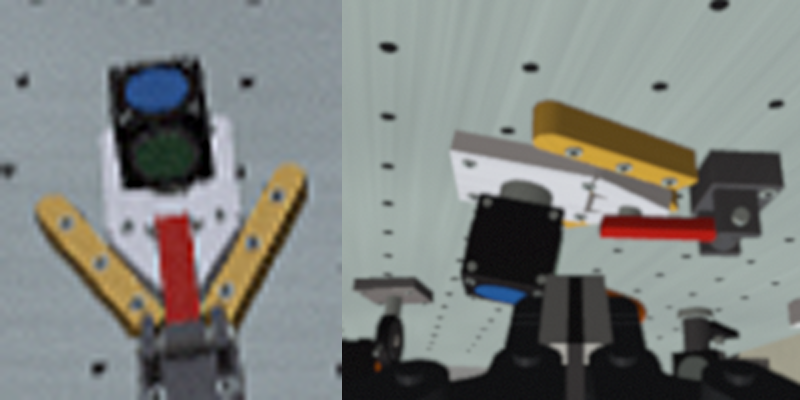

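```bash
python3 - <<'E'
from push import *
def arm(th,L,n): # th elevation
    return [.072-L*np.cos(th)+n*np.sin(th),0,.032+L*np.sin(th)+n*np.cos(th)]
for n,f in (('nest',lambda q:(q*1.5-[280,200])*3),('pl',lambda q:q*4-[673,431]),('pl2',lambda q:q*4-[673,431]),('side',lambda q:(q-[138,93])*2+[342,0])):
    p,st=pickle.load(open(n+'.pkl','rb'))
    for jt in (0,.15,.5,.7,.9):
        th=np.radians(52)-jt
        print(n,jt,[f(proj(p,tow(N,[arm(th,L,m)]),st)[0]).round(0).tolist() for L,m in ((.062,.004),(.062,-.004),(.0,.004))])
    print('  seat-home tail/shoulder', [f(proj(p,tow(N,[X]),st)[0]).round(0).tolist() for X in ([-.055,.028,0],[-.055,.028,.01],[.01,.028,.01],[.0446,.008,.01])])
E
```

```text
nest 0 [[342.0, 300.0], [340.0, 320.0], [342.0, 101.0]]
nest 0.15 [[340.0, 323.0], [339.0, 338.0], [342.0, 103.0]]
nest 0.5 [[337.0, 353.0], [336.0, 356.0], [342.0, 108.0]]
nest 0.7 [[335.0, 355.0], [334.0, 352.0], [342.0, 111.0]]
nest 0.9 [[334.0, 348.0], [333.0, 339.0], [342.0, 114.0]]
  seat-home tail/shoulder [[231.0, 514.0], [229.0, 529.0], [232.0, 316.0], [307.0, 197.0]]
pl 0 [[351.0, 273.0], [351.0, 298.0], [350.0, 66.0]]
pl 0.15 [[351.0, 301.0], [351.0, 320.0], [350.0, 68.0]]
pl 0.5 [[350.0, 340.0], [350.0, 345.0], [350.0, 73.0]]
pl 0.7 [[350.0, 345.0], [350.0, 343.0], [350.0, 76.0]]
pl 0.9 [[350.0, 340.0], [350.0, 332.0], [350.0, 80.0]]
  seat-home tail/shoulder [[250.0, 528.0], [248.0, 543.0], [243.0, 314.0], [319.0, 182.0]]
pl2 0 [[350.0, 273.0], [350.0, 297.0], [350.0, 66.0]]
pl2 0.15 [[350.0, 301.0], [350.0, 319.0], [350.0, 68.0]]
pl2 0.5 [[350.0, 339.0], [350.0, 344.0], [350.0, 73.0]]
pl2 0.7 [[350.0, 345.0], [350.0, 343.0], [350.0, 77.0]]
pl2 0.9 [[350.0, 340.0], [350.0, 332.0], [350.0, 80.0]]
  seat-home tail/shoulder [[250.0, 528.0], [248.0, 542.0], [243.0, 314.0], [318.0, 182.0]]
side 0 [[658.0, 340.0], [643.0, 328.0], [734.0, 235.0]]
side 0.15 [[641.0, 326.0], [628.0, 313.0], [733.0, 236.0]]
side 0.5 [[611.0, 287.0], [603.0, 271.0], [731.0, 237.0]]
side 0.7 [[600.0, 261.0], [596.0, 245.0], [729.0, 238.0]]
side 0.9 [[595.0, 236.0], [595.0, 219.0], [727.0, 238.0]]
  seat-home tail/shoulder [[451.0, 130.0], [449.0, 151.0], [602.0, 156.0], [670.0, 178.0]]
```

The upside-down side view shows the clamp arm nearly level and the carrier's nose held up under it. While I lowered the carrier, its nose evidently caught the raised arm and folded it down. I'll write an arm-angle fit to confirm this from the images, then lift the carrier out, which should raise the arm again.

```bash
cat >> push.py <<'E'
def armfit(p,st):
    h=cv2.cvtColor(p['img'],cv2.COLOR_RGB2HSV)
    red=(((h[...,0]<8)|(h[...,0]>172))&(h[...,1]>130)).astype(np.uint8)
    c=proj(p,tow(N,[[.045,0,.05]]),st)[0]; yy,xx=np.mgrid[:384,:512]
    red[(xx-c[0])**2+(yy-c[1])**2>65**2]=0
    best=[]
    for jt in np.arange(-.02,.96,.02):
        th=np.radians(52)-jt; B=[]
        for L in (.008,.062):
            for n in (.004,-.004):
                for y in (.007,-.007): B.append([.072-L*np.cos(th)+n*np.sin(th),y,.032+L*np.sin(th)+n*np.cos(th)])
        q_=cv2.convexHull(np.round(proj(p,tow(N,B),st)*16).astype(np.int32)); m=np.zeros_like(red); cv2.fillPoly(m,[q_],1,8,4)
        best.append(((m&red).sum()/max((m|red).sum(),1),jt))
    best.sort(reverse=True); return [(round(float(a),2),round(float(b),2)) for a,b in best[:4]]
def dot(p,st,z=.060):
    h=cv2.cvtColor(p['img'],cv2.COLOR_RGB2HSV)
    b=((h[...,0]>100)&(h[...,0]<118)&(h[...,1]>130)&(h[...,2]>70)).astype(np.uint8)
    n,l,s,c=cv2.connectedComponentsWithStats(b); out=[]
    for i in range(1,n):
        if s[i,4]>25:
            W=pix2z(p,[c[i]],z,st)[0]; v=A@(W[:2]-N[:2])*1000
            if np.hypot(*v)<150: out.append((v.round(1).tolist(),int(s[i,4])))
    return out
E
python3 - <<'E'
from push import *
for n in ('nest','pl','pl2','side'):
    p,st=pickle.load(open(n+'.pkl','rb')); print(n,armfit(p,st),dot(p,st))
s=r.snapshot('scene'); print(armfit(s,None),dot(s,None)); s=r.snapshot('top'); print(armfit(s,None),dot(s,None))
E
```

```text
nest [(0.79, 0.02), (0.78, 0.0), (0.78, 0.04), (0.76, -0.02)] []
pl [(0.8, 0.94), (0.78, 0.88), (0.78, 0.86), (0.78, 0.92)] [([-40.1, -0.6], 566)]
pl2 [(0.81, 0.94), (0.79, 0.92), (0.79, 0.9), (0.77, 0.66)] []
side [(0.71, 0.92), (0.71, 0.9), (0.69, 0.88), (0.68, 0.94)] [([-32.7, -15.0], 166)]
[(0.7, 0.94), (0.7, 0.92), (0.69, 0.9), (0.67, 0.88)] [([-30.9, -1.1], 70)]
[(0.61, 0.48), (0.61, 0.46), (0.61, 0.44), (0.59, 0.58)] [([-28.5, -3.7], 65)]
```

```bash
python3 - <<'E'
from push import *
s=r.get_state(); r.move_straight(np.array(s['position'])+[0,0,.06],.2)
r.grip(.058,100)
r.movep(P(-.0283,.11),q); print(r.move_straight(P(-.0283,.0235),.15,max_force=12),X().round(1))
r.grip(.03,100); s=r.get_state(); print('w',s['width'],s['grip_force'])
f0=np.array([-.35,0,0]); print(r.move_straight(P(-.0413,.0235),.06,max_force=25),F(f0).round(1))
print(r.move_straight(P(-.0413,.0615),.08,max_force=30),F(f0).round(1),X().round(1))
w=r.snapshot('scene'); print(armfit(w,None),r.get_state()['clock'])
E
```

```text
False [-27.8   0.9  23.8]
w 0.036599367985245546 99.51689600944519
False [2.9 1.1 7.1]
False [-0.3 -0.1 -3.5] [-42.    0.2  61.3]
[(0.76, 0.84), (0.75, 0.82), (0.75, 0.8), (0.75, 0.78)] 45.3167
```

```bash
python3 - <<'E'
from push import *
f0=np.array([-.35,0,0])
print(r.move_straight(P(-.105,.0615),.15,max_force=30))
print(r.move_straight(P(-.105,.0240),.12,max_force=15),X().round(1))
r.grip(.055,40); r.move_straight(P(-.105,.11),.25)
for n in ('scene','top'):
    w=r.snapshot(n); print(n,armfit(w,None),dot(w,None))
r.grip(.032,40)
th=.10; g=lambda th,L=.054:P(.072-L*np.cos(th),.032+L*np.sin(th)-.019)
r.movep(g(th)+[0,0,.09],q); print(r.move_straight(g(th),.15,max_force=10),X().round(1))
r.grip(.005,45); print('w',r.get_state()['width'])
w=r.snapshot('wrist')
for t in (.35,.6,.84): print(r.move_straight(g(t),.08,max_force=30),F(f0).round(1))
r.grip(.032); r.move_straight(g(.84)+[0,0,.06],.25)
for n in ('scene','top'):
    w=r.snapshot(n); print(n,armfit(w,None),dot(w,None))
print(r.get_state()['clock'])
E
```

```text
False
True [-101.6   -1.4   23.8]
scene [(0.78, 0.84), (0.78, 0.82), (0.78, 0.8), (0.78, 0.78)] [([-91.9, -1.6], 74)]
top [(0.54, 0.1), (0.53, 0.14), (0.53, 0.12), (0.52, 0.08)] []
False [18.5 -0.4 19.2]
w 0.009900821292699426
False [ 5.5 -2.7 -8.9]
True [  2.9  -3.8 -13.3]
True [-10.5  -3.5   6.9]
scene [(0.73, 0.84), (0.72, 0.76), (0.72, 0.9), (0.72, 0.74)] []
top [(0.0, 0.94), (0.0, 0.92), (0.0, 0.9), (0.0, 0.88)] []
50.8583
```

```bash
python3 - <<'E'
from push import *
print(X().round(1))
r.movep(P(.03,.2),q); r.pause(.1); st=r.get_state(); w=r.snapshot('wrist'); print(armfit(w,st),dot(w,st)); pickle.dump((w,st),open('a.pkl','wb'))
s=r.snapshot('scene'); print(armfit(s,None),dot(s,None))
h=cv2.cvtColor(w['img'],cv2.COLOR_RGB2HSV); red=(((h[...,0]<8)|(h[...,0]>172))&(h[...,1]>130)); y,x=np.nonzero(red); print(x.min()*4-673,x.max()*4-673,y.min()*4-431,y.max()*4-431)
print(r.get_state()['clock'])
E
```

```text
[ 35.1   0.4 112.3]
[(0.78, -0.02), (0.77, 0.0), (0.75, 0.02), (0.74, 0.04)] [([-95.2, -0.3], 517)]
[(0.74, 0.84), (0.73, 0.76), (0.73, 0.9), (0.73, 0.74)] [([-91.9, -1.6], 74)]
-313 379 -207 293
51.5
```

```bash
python3 - <<'E'
from push import *
r.grip(.058,40)
r.movep(P(-.094,.10),q); print(r.move_straight(P(-.094,.0206),.18,max_force=12),X().round(1))
r.grip(.03,40); s=r.get_state(); print('w',s['width'])
r.pause(.05); f0=np.array(r.get_state()['contact_force'])
print(r.move_straight(P(-.032,.0209),.08,max_force=14),F(f0).round(1),X().round(1))
r.grip(.055); r.move_straight(P(-.032,.082),.25)
r.movep(P(-.088,.082),q); r.grip(0,20)
st=r.get_state(); w=r.snapshot('wrist'); print(armfit(w,st),dot(w,st),st['clock']); pickle.dump((w,st),open('b.pkl','wb'))
E
```

```text
False [-92.4  -0.5  21.3]
w 0.037990552118963954
True [-1.6  1.   0.2] [-92.4  -0.9  22.2]
[(0.0, 0.94), (0.0, 0.92), (0.0, 0.9), (0.0, 0.88)] [([-87.6, -0.6], 512)] 55.4333
```

```bash
python3 - <<'E'
from push import *
import sys
clk=lambda:r.get_state()['clock']
r.movep(P(-.147,.07),q); r.move_straight(P(-.147,.006),.2); r.pause(.08)
f0=np.mean([r.get_state()['contact_force'] for _ in range(3)],0)
r.move_straight(P(-.074),.065); f=Fa(f0,2); print(f.round(1),X().round(1),clk())
x=-.074; z=.006
while x<-.054:
    st=.0015 if f[0]>-4.5 else .0006
    x+=st; 
    if st<.001: z+=.00018
    r.move_straight(P(x,z),.03); f=Fa(f0,3)
    if f[0]<-9.4: break
print(round(x,4),f.round(1),X().round(1),clk())
r.pause(.25); f=Fa(f0,5); print(f.round(1),X().round(2),clk())
E
```

```text
[-0.9  0.6  0.2] [-73.7  -0.    6. ] 57.6917
-0.0611 [-10.1  -0.8   2. ] [-64.2   0.1   6. ] 60.9917
[-9.6 -1.3  2.3] [-64.26   0.16   5.96] 61.325
```

```bash
python3 - <<'E'
from push import *
f0=np.array([-.35,0,0])
st=r.get_state(); w=r.snapshot('wrist'); print(dot(w,st),X().round(2)); pickle.dump((w,st),open('c.pkl','wb'))
p,s2=pickle.load(open('pu.pkl','rb')); print('old',dot(p,s2))
s=r.snapshot('scene'); print(dot(s,None),Fa(f0,2).round(1),r.get_state()['clock'])
# rail screws and taper in this view, by template: fit visible white/brass boundary
g=cv2.cvtColor(w['img'],cv2.COLOR_RGB2GRAY)
c=cv2.HoughCircles(cv2.resize(g,None,fx=3,fy=3,interpolation=cv2.INTER_CUBIC),cv2.HOUGH_GRADIENT,1,30,param1=120,param2=18,minRadius=10,maxRadius=24)
c=(c[0][:,:2]+.5)/3-.5
for z in (.0105,.0165):
    W=pix2z(w,c,z,st); v=((W[:,:2]-N[:2])@A.T*1000); print(z,v[(abs(v[:,1])<60)&(v[:,0]>-30)&(v[:,0]<45)].round(1).tolist())
E
```

```text
[([-20.4, 0.2], 6827)] [-64.23   0.18   5.95]
old [([-32.0, -0.4], 6536)]
[([-17.8, -1.0], 82)] [-8.4 -1.8  2.8] 61.4583
0.0105 [[-10.7, -23.1], [-4.2, -46.3], [-4.2, 46.8], [19.3, 33.0], [19.2, -32.7], [6.3, 19.3], [-10.6, 22.7], [6.1, -18.9]]
0.0165 [[-10.2, -22.1], [-4.0, -44.2], [-3.9, 44.8], [18.5, 31.6], [18.4, -31.3], [6.1, 18.5], [-10.1, 21.7], [5.9, -18.0]]
```

The carrier is flat and home: its plate screws are at nest x 6.2 mm, against 6.6 expected, and symmetric. I'll do a last balanced push and then fold the clamp.

```bash
python3 - <<'E'
from push import *
f0=np.array([-.35,0,0])
x,z=-.0611,.006+.00018*5
s=np.array([0,0,0])
r.move_straight(P(-.0607,.0074,-.0004),.01); f=Fa(f0,4); print(f.round(1),X().round(2))
if f[0]>-10: r.move_straight(P(-.0602,.0076,-.0005),.01)
r.pause(.35); print(Fa(f0,3).round(1),r.get_state()['clock'])
r.move_straight(P(-.075,.0076),.1); r.move_straight(P(-.078,.10),.25)
r.movep(P(.047,.09),q); r.move_straight(P(.047,.076),.1)
r.move_straight(P(.036,.051),.08); print(F(f0).round(1))
r.move_straight(P(.026,.037),.08); print(F(f0).round(1),r.get_state()['clock'])
r.move_straight(P(.025,.033),.04); f=Fa(f0,3); print(f.round(1),X().round(1),r.get_state()['clock'])
E
```

```text
[-8.2 -1.5 -0.8] [-64.22   0.1    6.18]
[-8.6 -0.7 -0.5] 62.425
[1.2 0.1 0.5]
[ 0.7  0.2 -0.3] 64.9583
[-4.8  2.2 18.7] [25.2  0.1 35.5] 65.2583
```

```bash
python3 - <<'E'
from push import *
r.pause(.25); print(F(np.array([-.35,0,0])).round(1))
r.move_straight(P(.025,.10),.25); r.movep(P(.03,.2),q); r.pause(.1)
st=r.get_state(); w=r.snapshot('wrist'); print(armfit(w,st),st['clock']); pickle.dump((w,st),open('d.pkl','wb'))
h=cv2.cvtColor(w['img'],cv2.COLOR_RGB2HSV); red=(((h[...,0]<8)|(h[...,0]>172))&(h[...,1]>130)); 
for n in ('pl2','a','d','b','c'):
    p,s=pickle.load(open(n+'.pkl','rb')); h=cv2.cvtColor(p['img'],cv2.COLOR_RGB2HSV)
    red=(((h[...,0]<8)|(h[...,0]>172))&(h[...,1]>130)); c=proj(p,tow(N,[[.045,0,.05]]),s)[0]
    yy,xx=np.nonzero(red); k=np.hypot(xx-c[0],yy-c[1])<90; print(n,(xx[k].min(),xx[k].max(),yy[k].min(),yy[k].max()) if k.any() else None,
     [proj(p,tow(N,[[.072-.062*np.cos(t)+.004*np.sin(t),0,.032+.062*np.sin(t)+.004*np.cos(t)]]),s)[0].round(0).tolist() for t in (.9,.5,0)])
E
```

```text
[-4.9  3.6 18.2]
[(0.78, 0.94), (0.78, 0.92), (0.78, 0.9), (0.77, 0.88)] 66.5083
pl2 (np.int64(248), np.int64(262), np.int64(135), np.int64(190)) [[256.0, 176.0], [256.0, 191.0], [256.0, 193.0]]
a (np.int64(249), np.int64(263), np.int64(130), np.int64(181)) [[256.0, 177.0], [256.0, 192.0], [256.0, 194.0]]
d (np.int64(249), np.int64(263), np.int64(135), np.int64(189)) [[256.0, 177.0], [256.0, 192.0], [256.0, 193.0]]
b None [[257.0, -52.0], [256.0, 8.0], [256.0, 42.0]]
c None [[260.0, -103.0], [258.0, 24.0], [257.0, 76.0]]
```

```bash
python3 - <<'E'
from h import *
print(r.sign_off())
E
```

```text
the job is handed in; nothing more can be done
None
```

I handed the job in at about 66.5 s with the carrier seated and the clamp arm folded right down. The final camera fit puts the arm at about 0.9 rad, but I couldn't measure the separate rail forces (about 9–10 N pushed in all) or the pad force. On the first try the nose caught the raised arm and folded it down, so I lifted the carrier out, raised the arm again and re-seated the carrier.

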